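# Turn the stone bowl up on the display pad

## Robot

A 6-joint arm with a two-finger parallel gripper is mounted at the origin on the work surface. World frame = base frame: x ahead of the robot, y to its left, z up, the work surface at z = 0. Lengths are in m, angles in rad, forces in N, time in s.
With the tool pointing down it reaches from about 0.35 to 0.975 m from the base axis. Payload 4.9 kg.
Tool frame: the origin (TCP) lies at the very end of the fingers, on their centre line; the grasp point (between the pads) lies 19 mm behind it; z points along the fingers, y is the line along which they close (so a half turn about z gives the same grasp; the last joint's range is limited). The gripper opens to 85 mm and grips with 20 to 120 N. Pads are 22 mm wide; open, the fingers measure 114 mm over their backs; the gripper's body (76 mm by 85 mm) begins 54 mm behind the grasp point. The pads swing forward as they close: fully open they stand 13 mm farther back than shut.
Start: joints at [1.07, 0.053, 1.613, -0, 1.476, -0.119], TCP at [0.233, 0.58, 0.231] pointing down, gripper open.
Joint ranges: [-3.01, 3.01], [-1.01, 2.22], [0.06, 2.58], [-1.02, 4.17], [0.09, 2.62], [-3.14, 3.14]. Speed limits (rad/s): [2.57, 2.57, 3.14, 3.14, 3.14, 3.14].

## Interface

Orientations are given as a unit quaternion [w, x, y, z].
In Python, from plant import manip gives the robot as it stands.
- The arm moves only by the tool play_rows, never from a script. Its argument "series" is a list that holds one entry, the list of rows, each a list of 7 numbers: the shift along the world's x, y, z in m, then the turn, a rotation vector about the world's x, y, z in degrees, then the opening, from 0 (shut) to 1 (fully open). In form: [[[dx, dy, dz, rx, ry, rz, grip], ...]]. A call has 1 to 10 rows; each row shifts and turns the commanded pose from where the row before left it; what a row does not reach is not made up. A row lasts 1/10 s, in which the tool goes at most 50 mm and 8.59 degrees, less where a joint would pass 70% of its speed; a pose out of reach is approached as far as the arm can. A call with a gripper value outside its range is refused whole. The fingers move at their own pace and stop on an object; the grip force is fixed at half the most. Time passes only in rows, so rows that do not move let the fingers close. It gives the time, the measured TCP pose, the force, the opening and the grip force at its end, in the units of the state.
- manip.state(): the state, without advancing time (a new reading comes with each control period).
- manip.grab_frame(name): name is "scene" or "side" or "wrist"; returns a dict with "frame" (480x640x3 uint8, blue, green, red), "mtx" (3x3 intrinsics, pixels), "R" (3x3) and "t" (3): a world point X has camera coordinates R X + t. Camera axes: x right, y down, z forward; pixel columns grow to the right and rows downward; lengths in m; the calibration is good to about 2 mm. A picture is of the moment at which its call begins. There is no depth.
- manip.job_done(): hands the job in; it is judged then, once.
The state is a dict: "time": time; "joint_pos": joint angles; "joint_vel": joint speeds; "joint_efforts": joint torques, N m; "tool_pos": TCP position; "tool_rot": TCP orientation; "contact_force": force on the tool from outside, world axes, zero at the start; "ft_torque": the same for the moment, N m; "gripper_width": opening from 0.0 (shut) to 1.0 (fully open); "grasp_force": force on a finger pad.
Only numpy, scipy, OpenCV 4.12 (cv2) and the standard library are available. Lean on these libraries where they do the work, as an engineer would, in place of code of your own. Each camera call takes 0.05 s, during which the arm holds its last target. There are 200 camera calls.

## Task

Two footed stoneware bowls were left standing mouth-down on the crystal seller's bench. Set the smaller one mouth-up on the black display pad, standing on its foot, so it can be filled with stones for the camera; lower it down to the pad before letting go rather than dropping it. Leave the larger bowl where it stands, mouth-down.

Things in the scene. Friction and masses are not known exactly. Their poses are not given: they have to be found in the camera images.
- bowl: Smaller of two like grey stoneware bowls, 0.25 kg, mouth-down at first. 50 mm high, 110 mm over the rim. Its foot, a solid straight round stub 50 mm wide, 14 mm tall, is then on top. Radius 38 mm at 16 mm from the foot's face, 46 at 23, 52 at 35. Mass centre 20 mm from that face. Origin: centre of foot's face; z along the axis to the mouth (down at first).
- bowl_rim (a point): Centre of the smaller bowl's mouth, in the rim's plane, 50 mm from the origin along its z. The bowl cannot rest on its side: let go with its rim on the pad and its axis turned some 70 degrees or more from mouth-down, it rolls on by itself until it stands on its foot, the foot landing some 60 mm beyond the rim's contact point and up to 50 mm to a side.
- large_bowl: The larger grey stoneware bowl, same shape, 137 mm across the rim, 62 mm high, foot 62 mm in diameter; mouth-down on the bench. Origin: centre of the foot's face; z along the axis from foot to mouth (straight down). To be left alone.
- pad: Square flat black display pad, 220 x 220 mm, 6 mm thick, fixed to the bench. Origin: centre of its underside; x and y along its sides, z up, its top at 6 mm.
Things that resemble listed ones, but are neither listed nor needed, are in the scene too. Leave any red look-alike of the bowl alone.

How it is judged:
At the end, for the whole second after the job is handed in: The smaller bowl stands still and released on its foot on the pad, mouth-up within 10 degrees, the whole foot on the pad (foot centre within 90 mm of the pad's centre line both ways); the larger bowl is still mouth-down, within 25 mm of where it began (angle between bowl's own z axis and vertical below 0.17 rad and x of bowl in the frame of pad between -0.09 and 0.09 m and y of bowl in the frame of pad between -0.09 and 0.09 m and z of bowl in the frame of pad between 0.002 and 0.012 m and linear speed of bowl below 0.02 m/s and angular speed of bowl below 0.2 rad/s and distance of large_bowl from where it was at the start of the episode below 0.025 m and angle between large_bowl's own z axis and vertical above 2.97 rad); the robot touches nothing.
It fails at once if the larger bowl was moved more than 25 mm (distance of large_bowl from where it was at the start of the episode above 0.025 m).
It fails at once if the smaller bowl was let go in the air, its foot more than 95 mm above the bench (over 15 mm higher than it can be with the rim on the pad) (height (world z) of bowl above 0.095 m and contact force between bowl and the fingers below 0.05 N).
It also fails if it takes over 38 s, if anything falls off the work surface, if the arm or the gripper's body presses on something with over 40 N, if the wrist force passes 120 N, or if a joint passes its speed limit or range.

## Working session

There is one attempt and no reset: what is moved stays moved. The work goes in short steps, Python scripts to look and compute and a tool call to move; the robot and the scene stay as the last step left them, time stands still between calls to the robot, and variables do not carry over. Pictures are saved under pics/ and viewed, at most 10 in all, crops included, and the job is handed in when it is done.

Besides the shell and the picture viewer there is one more tool, called after "Emit:" by a JSON object that holds its "op" and its "data", one argument or row to a line. play_rows: Moves the arm, as the interface text tells. Its arguments: {"type":"object","properties":{"series":{"type":"array"}},"required":["series"]}

```bash
mkdir -p pics; cat > h.py <<'E'
import numpy as np, cv2
from plant import manip
def grab(n,save=None):
    d=manip.grab_frame(n)
    if save: cv2.imwrite('pics/'+save,d['frame'])
    np.savez('/tmp/'+n+'.npz',**{k:np.array(d[k]) for k in('frame','mtx','R','t')})
    return d
def ray(d,uv,z):
    K,R,t=[np.array(d[k],float) for k in('mtx','R','t')]; t=t.ravel()
    c=-R.T@t; v=R.T@np.linalg.solve(K,[uv[0],uv[1],1]); return c+v*(z-c[2])/v[2]
def proj(d,X):
    K,R,t=[np.array(d[k],float) for k in('mtx','R','t')]
    p=K@(R@np.array(X)+t.ravel()); return p[:2]/p[2]
E
python3 - <<'E'
from h import *
a=grab('scene');b=grab('side')
for d in(a,b): print(np.round(-np.array(d['R']).T@np.array(d['t']).ravel(),3))
f=np.hstack([a['frame'],b['frame']]); 
cv2.imwrite('pics/a.png',a['frame']);cv2.imwrite('pics/b.png',b['frame'])
E
```

```text
[1.09  0.22  0.841]
[ 0.175 -0.651  0.956]
```

View pics/a.png

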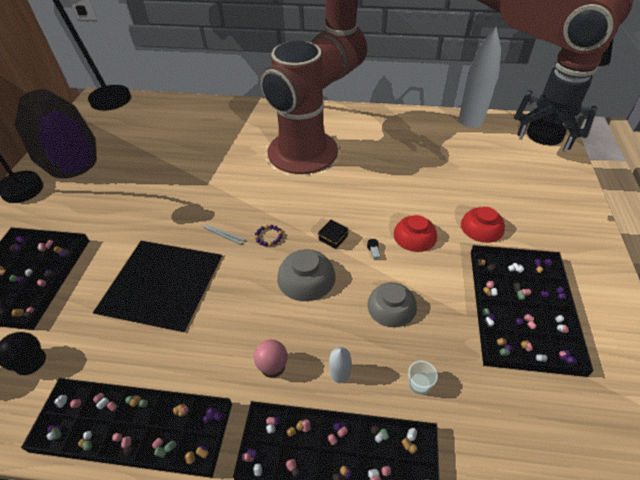

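View pics/b.png

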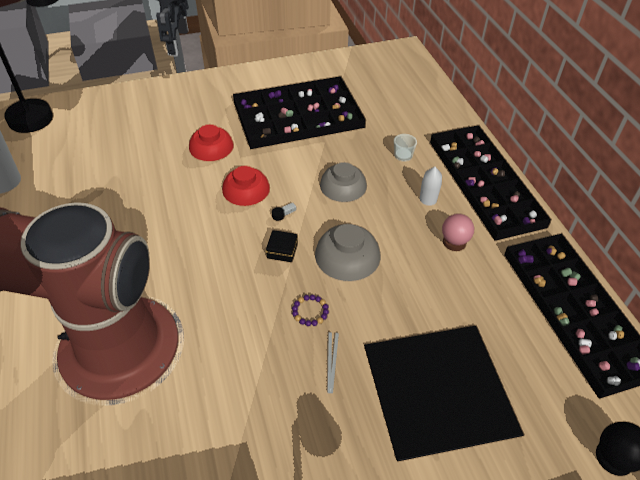

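The scene view shows these candidates. The smaller grey bowl is at (393,303) and is my choice. The larger grey bowl is at (306,273), and the red look-alikes are at (416,232) and (484,223). The pad is at (160,285). In the side view the small bowl is at (343,180), the large bowl at (348,250) and the pad at (443,392).

```bash
cat > m.py <<'E'
from h import *
L=lambda n:dict(np.load('/tmp/'+n+'.npz'))
def greymask(d):
    hsv=cv2.cvtColor(d['frame'],cv2.COLOR_BGR2HSV)
    return cv2.morphologyEx(((hsv[...,1]<60)&(hsv[...,2]>35)&(hsv[...,2]<190)).astype(np.uint8),cv2.MORPH_OPEN,np.ones((3,3)))
if __name__=='__main__':
    a,b=L('scene'),L('side')
    for n,d,seeds,ps in(('scene',a,[(393,310),(306,280)],(160,285)),('side',b,[(343,185),(348,260)],(443,392))):
        m=greymask(d); nl,lab,st,_=cv2.connectedComponentsWithStats(m)
        for s,(h,r) in zip(seeds,[(.05,.055),(.062,.0685)]):
            x,y,w,hh,A=st[lab[s[1],s[0]]]; print(n,s,'bbox',x,y,w,hh,A)
            # silhouette left/right extremes at rim height ~0.01 and bottom row
            mm=lab==lab[s[1],s[0]]; ys,xs=np.nonzero(mm)
            l=(xs.min(),ys[xs==xs.min()].mean());rr=(xs.max(),ys[xs==xs.max()].mean())
            print(' L',l,'R',rr)
            P,Q=ray(d,l,.012),ray(d,rr,.012);print(' mid',np.round((P+Q)/2,3),'w',np.linalg.norm(P-Q).round(3))
        g=cv2.cvtColor(d['frame'],cv2.COLOR_BGR2GRAY);m=(g<40).astype(np.uint8)
        m=cv2.morphologyEx(m,cv2.MORPH_OPEN,np.ones((5,5)));nl,lab=cv2.connectedComponents(m)
        c=cv2.findContours((lab==lab[ps[1],ps[0]]).astype(np.uint8),0,2)[0][0]
        q=cv2.approxPolyDP(c,12,True)[:,0];P=np.array([ray(d,u,.006) for u in q])
        print(' pad',q.tolist(),np.round(P,3).tolist(),'c',P.mean(0).round(3),'sides',np.linalg.norm(P-np.roll(P,1,0),axis=1).round(3))
    c1=cv2.resize(a['frame'][235:345,250:440],None,fx=3,fy=3,interpolation=2)
    c2=cv2.resize(b['frame'][150:290,290:400],None,fx=2.357,fy=2.357,interpolation=2)
    cv2.imwrite('pics/c.png',np.hstack([cv2.resize(c1[:, :530],(530,330)),c2]) if 0 else cv2.resize(np.hstack([c1,cv2.resize(c2,(220,330))]),(790,330)))
E
python3 m.py
```

```text
scene (393, 310) bbox 368 283 48 44 1698
 L (np.int64(368), np.float64(304.0)) R (np.int64(415), np.float64(307.0))
 mid [0.536 0.284 0.012] w 0.102
scene (306, 280) bbox 278 250 57 51 2328
 L (np.int64(278), np.float64(278.0)) R (np.int64(334), np.float64(277.0))
 mid [0.481 0.086 0.012] w 0.129
 pad [[140, 242], [96, 313], [184, 330], [219, 255]] [[0.415, -0.345, 0.006], [0.625, -0.36, 0.006], [0.644, -0.152, 0.006], [0.434, -0.136, 0.006]] c [ 0.529 -0.248  0.006] sides [0.21  0.211 0.208 0.211]
side (343, 185) bbox 320 163 46 39 1397
 L (np.int64(320), np.float64(184.5)) R (np.int64(365), np.float64(185.0))
 mid [0.523 0.276 0.012] w 0.103
side (348, 260) bbox 315 224 65 57 2890
 L (np.int64(315), np.float64(254.5)) R (np.int64(379), np.float64(256.0))
 mid [0.465 0.075 0.012] w 0.132
 pad [[475, 326], [365, 344], [396, 459], [521, 435]] [[0.643, -0.155, 0.006], [0.431, -0.131, 0.006], [0.406, -0.345, 0.006], [0.619, -0.369, 0.006]] c [ 0.525 -0.25   0.006] sides [0.216 0.214 0.216 0.214]
```

View pics/c.png

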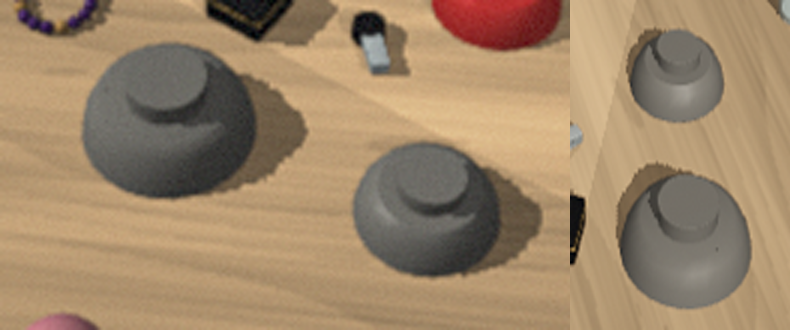

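The crop confirms the choice: the small grey bowl's foot face is at about (394,293) in the scene view and (344,171) in the side view. It is clearly smaller than its grey neighbour and is not red.

```bash
python3 - <<'E'
from m import *
from scipy.spatial.transform import Rotation as Ro
a,b=L('scene'),L('side')
for n,d,s,lg in(('sc',a,(394,292.7),(305.5,262.5)),('si',b,(344,171),(348.5,238.5))):
    print(n,'small',ray(d,s,.05).round(3),'large',ray(d,lg,.062).round(3))
    # check: project rim circle extremes
P,Q=[np.array([np.array(d['mtx'])@np.c_[d['R'],d['t'].ravel()] for d in(a,b)])]*2
for u,v in(((394,292.7),(344,171)),((305.5,262.5),(348.5,238.5))):
    X=cv2.triangulatePoints(P[0],P[1],np.array(u,float).reshape(2,1),np.array(v,float).reshape(2,1));print('tri',(X[:3]/X[3]).ravel().round(3))
def bbox(d,c,r,h):
    th=np.linspace(0,6.28,90);pr=[(25/55*r,h),(25/55*r,h*.72),(38/55*r,h*.68),(46/55*r,h*.54),(52/55*r,h*.3),(r,0)]
    p=np.array([proj(d,[c[0]+q*np.cos(t),c[1]+q*np.sin(t),z]) for q,z in pr for t in th]);return p.min(0).round(1),p.max(0).round(1)
X=(ray(a,(394,292.7),.05)+ray(b,(344,171),.05))/2
for n,d in(('scene',a),('side',b)): print(n,bbox(d,X,.055,.05))
s=manip.state();print(s['time'],s['tool_pos'],Ro.from_quat(np.roll(s['tool_rot'],-1)).as_matrix().round(3),s['gripper_width'])
E
```

```text
sc small [0.528 0.286 0.05 ] large [0.477 0.087 0.062]
si small [0.527 0.28  0.05 ] large [0.467 0.076 0.062]
tri [0.527 0.284 0.047]
tri [0.47  0.085 0.052]
scene (array([365.6, 281.3]), array([415.5, 327. ]))
side (array([319.3, 162.7]), array([366.8, 203.1]))
0.1 [0.232589   0.57949215 0.230161  ] [[-0.928  0.373 -0.001]
 [ 0.373  0.928 -0.002]
 [ 0.    -0.002 -1.   ]] 1.000439239347628
```

Emit:
{"op": "play_rows", "data": {
  "series": [
    [[0, 0, 0.01, 4, 0, 0, 1], [0, 0, 0, 4, 0, 0, 1]]
  ]
}}

```text
time: 0.3
tool_pos: [0.233, 0.5807, 0.2421]
tool_rot: [-0.013, 0.189, 0.979, 0.07]
contact_force: [-0.1, 0.6, 0.4]
gripper_width: 1.0
grasp_force: 0.0
```

```bash
python3 -c "
from plant import manip;s=manip.state();print(s['joint_pos'],s['tool_pos'])"
```

```text
[ 1.03792835 -0.03715644  1.69008127  0.07365891  1.36536155 -0.16211325] [0.23299079 0.58074932 0.24205596]
```

```bash
python3 - <<'E'
from m import *
a=L('scene');b=L('side')
for n,u,z in(('trayA corner top-right',(88,238),.02),('trayA bottom right',(38,325),.02),('sphere left img',(45,355),.03),('trayB TL',(62,382),.02),('trayB TR',(231,400),.02),('pen L',(205,227),0),('lampbase',(20,185),.01),('bracelet',(270,236),.0),('egg',(270,357),.03)): print(n,ray(a,u,z).round(3))
for n,u,z in(('side trayC top corner',(505,250),.0),('sphere',(625,448),.03)): print(n,ray(b,u,z).round(3))
print(ray(a,(88,243),0).round(3),ray(a,(40,325),0).round(3))
E
```

```text
trayA corner top-right [ 0.428 -0.471  0.02 ]
trayA bottom right [ 0.676 -0.46   0.02 ]
sphere left img [ 0.744 -0.4    0.03 ]
trayB TL [ 0.79  -0.344  0.02 ]
trayB TR [ 0.785 -0.008  0.02 ]
pen L [ 0.341 -0.201  0.   ]
lampbase [ 0.249 -0.768  0.01 ]
bracelet [ 0.353 -0.026  0.   ]
egg [0.696 0.048 0.03 ]
side trayC top corner [0.794 0.001 0.   ]
sphere [ 0.756 -0.444  0.03 ]
[ 0.428 -0.479  0.   ] [ 0.665 -0.472  0.   ]
```

Emit:
{"op": "play_rows", "data": {
  "series": [
    [[0.04, -0.04, 0, -4, 0, 0, 1], [0.04, -0.04, 0, -4, 0, 0, 1], [0.04, -0.04, 0, 0, 0, 0, 1], [0.04, -0.04, 0, 0, 0, 0, 1], [0.04, -0.04, -0.01, 0, 0, 0, 1], [0.04, -0.04, -0.01, 0, 0, 0, 1], [0.03, -0.04, -0.02, 0, 0, 0, 1], [0.025, -0.018, -0.02, 0, 0, 0, 1]]
  ]
}}

```text
time: 1.1
tool_pos: [0.4983, 0.3111, 0.185]
tool_rot: [0.0, 0.191, 0.982, -0.0]
contact_force: [-0.7, 0.5, -1.1]
gripper_width: 0.999
grasp_force: 0.0
```

```bash
python3 -c "
from m import *
from scipy.spatial.transform import Rotation as Ro
s=manip.state();print(np.round(s['joint_pos'],3),s['tool_pos'],Ro.from_quat(np.roll(s['tool_rot'],-1)).as_matrix().round(3))"
```

```text
[ 4.320e-01 -4.000e-03  1.749e+00 -1.000e-03  1.396e+00 -7.550e-01] [0.49825615 0.31109617 0.1850036 ] [[-0.927  0.375  0.001]
 [ 0.375  0.927 -0.   ]
 [-0.001  0.    -1.   ]]
```

Emit:
{"op": "play_rows", "data": {
  "series": [
    [[0, 0, -0.01, 0, 0, -8, 1], [0, 0, -0.01, 0, 0, -8, 1], [0, 0, -0.01, 0, 0, -8, 1], [0, 0, -0.01, 0, 0, -8, 1], [0, 0, -0.01, 0, 0, -8, 1], [0, 0, -0.01, 0, 0, -8, 1], [0, 0, -0.01, 0, 0, -8, 1], [0, 0, -0.01, 0, 0, -8, 1], [0, 0, 0, 0, 0, -4, 1], [0, 0, 0, 0, 0, 0, 1]]
  ]
}}

```text
time: 2.1
tool_pos: [0.4961, 0.3135, 0.1042]
tool_rot: [-0.0, 0.706, 0.708, -0.001]
contact_force: [-0.2, -1.0, 0.6]
gripper_width: 0.998
grasp_force: 0.0
```

```bash
cat > st.py <<'E'
from m import *
from scipy.spatial.transform import Rotation as Ro
s=manip.state();print(s['time'],'q',np.round(s['joint_pos'],3),'p',np.round(s['tool_pos'],4),'\n',Ro.from_quat(np.roll(s['tool_rot'],-1)).as_matrix().round(3).tolist(),np.round(s['contact_force'],1),np.round(s['gripper_width'],3),np.round(s['grasp_force'],1))
E
python3 st.py; python3 -c "
from h import *
grab('wrist','w1.png')"
```

```text
2.1 q [ 0.437  0.076  1.809 -0.     1.259  0.434] p [0.4961 0.3135 0.1042] 
 [[-0.002, 1.0, -0.002], [1.0, 0.002, -0.001], [-0.001, -0.002, -1.0]] [-0.2 -1.   0.6] 0.998 0.0
```

View pics/w1.png

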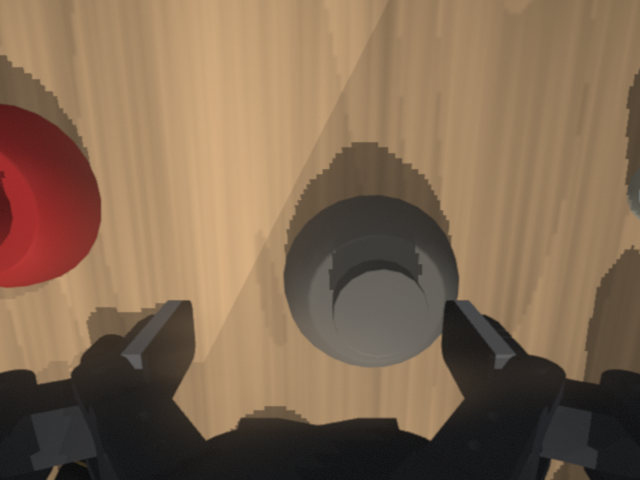

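In the wrist view the grey bowl sits between the fingers and to the right of centre. Its foot face is at about (380,312).

```bash
python3 -c "
from m import *
d=L('wrist');print(ray(d,(380,312),.05).round(4));print(np.linalg.norm(ray(d,(333,312),.05)-ray(d,(427,312),.05)))
print(((ray(d,(284,275),.012)+ray(d,(458,275),.012))/2).round(4))"
```

```text
[0.5276 0.2869 0.05  ]
0.04849194848902225
[0.5273 0.2932 0.012 ]
```

Emit:
{"op": "play_rows", "data": {
  "series": [
    [[0.016, -0.014, 0, 0, 0, 0, 1], [0.0155, -0.0145, 0, 0, 0, 0, 1], [0, 0, -0.02, 0, 0, 0, 1], [0, 0, -0.02, 0, 0, 0, 1], [0, 0, -0.016, 0, 0, 0, 1], [0, 0, -0.01, 0, 0, 0, 1], [0, 0, 0, 0, 0, 0, 1]]
  ]
}}

```text
time: 2.85
tool_pos: [0.527, 0.2849, 0.0374]
tool_rot: [-0.001, 0.706, 0.708, -0.002]
contact_force: [-0.3, -0.6, -0.1]
gripper_width: 0.994
grasp_force: 0.0
```

```bash
python3 st.py
```

```text
2.85 q [0.371 0.189 1.809 0.    1.147 0.369] p [0.527  0.2849 0.0374] 
 [[-0.003, 1.0, -0.003], [1.0, 0.003, -0.001], [-0.001, -0.003, -1.0]] [-0.3 -0.6 -0.1] 0.994 0.0
```

Emit:
{"op": "play_rows", "data": {
  "series": [
    [[0, 0, -0.003, 0, 0, 0, 1], [0, 0, 0, 0, 0, 0, 0.4], [0, 0, 0, 0, 0, 0, 0.4], [0, 0, 0, 0, 0, 0, 0.4], [0, 0, 0, 0, 0, 0, 0.4], [0, 0, 0, 0, 0, 0, 0.4], [0, 0, 0, 0, 0, 0, 0.4]]
  ]
}}

```text
time: 3.55
tool_pos: [0.5292, 0.2857, 0.0378]
tool_rot: [0.0, 0.706, 0.708, 0.001]
contact_force: [-0.7, -0.0, 6.2]
gripper_width: 0.553
grasp_force: 62.3
```

```bash
python3 st.py
```

```text
3.55 q [0.371 0.19  1.807 0.    1.142 0.369] p [0.5292 0.2857 0.0378] 
 [[-0.002, 1.0, 0.002], [1.0, 0.002, 0.001], [0.001, 0.002, -1.0]] [-0.7 -0.   6.2] 0.553 62.3
```

Emit:
{"op": "play_rows", "data": {
  "series": [
    [[0, 0, 0.01, 0, 0, 0, 0.3], [0, 0, 0.02, 0, 0, 0, 0.3], [0, 0, 0.03, 0, 0, 0, 0.3], [0, 0, 0.03, 0, 0, 0, 0.3], [0, 0, 0.03, 0, 0, 0, 0.3], [0, 0, 0.03, 0, 0, 0, 0.3], [0, 0, 0.03, 0, 0, 0, 0.3], [0, 0, 0.02, 0, 0, 0, 0.3], [0, 0, 0, 0, 0, 0, 0.3]]
  ]
}}

```text
time: 4.45
tool_pos: [0.5297, 0.2858, 0.2403]
tool_rot: [0.001, 0.706, 0.708, 0.003]
contact_force: [0.8, 0.4, -1.8]
gripper_width: 0.552
grasp_force: 62.1
```

```bash
python3 st.py; python3 -c "
from h import *
a=grab('scene');b=grab('side');w=grab('wrist')
cv2.imwrite('pics/l.png',np.hstack([cv2.resize(x['frame'],(400,300)) for x in(b,w)]))"
```

```text
4.45 q [ 0.371 -0.011  1.663 -0.     1.484  0.369] p [0.5297 0.2858 0.2403] 
 [[-0.002, 1.0, 0.006], [1.0, 0.002, 0.002], [0.002, 0.006, -1.0]] [ 0.8  0.4 -1.8] 0.552 62.1
```

View pics/l.png

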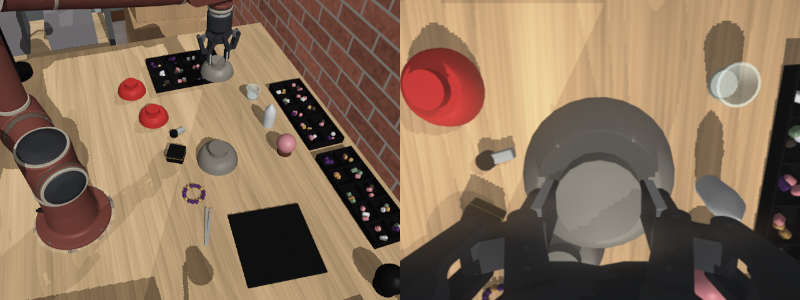

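The bowl is lifted level in the fingers, at about (217,68) on the left half of the picture. The large bowl at (217,157) hasn't moved. Next I carry it over to the pad.

Emit:
{"op": "play_rows", "data": {
  "series": [
    [[0, -0.02, 0.02, 0, 0, 0, 0.3], [0, -0.035, 0.02, 0, 0, 0, 0.3], [0, -0.035, 0, 0, 0, 0, 0.3], [0, -0.035, 0, 0, 0, 0, 0.3], [0, -0.035, 0, 0, 0, 0, 0.3], [0, -0.035, 0, 0, 0, 0, 0.3], [0, -0.035, 0, 0, 0, 0, 0.3], [0, -0.035, 0, 0, 0, 0, 0.3], [0, -0.035, 0, 0, 0, 0, 0.3], [0, -0.035, 0, 0, 0, 0, 0.3]]
  ]
}}

```text
time: 5.6
tool_pos: [0.527, -0.0509, 0.2735]
tool_rot: [-0.002, 0.706, 0.708, -0.001]
contact_force: [-0.5, -0.8, -2.1]
gripper_width: 0.555
grasp_force: 62.3
```

Emit:
{"op": "play_rows", "data": {
  "series": [
    [[0, -0.035, 0, 0, 0, 0, 0.3], [0, -0.035, 0, 0, 0, 0, 0.3], [0, -0.035, 0, 0, 0, 0, 0.3], [0, -0.035, 0, 4, 0, 0, 0.3], [0, -0.02, 0, 5, 0, 0, 0.3], [0, 0, 0, 5, 0, 0, 0.3], [0, 0, 0, 5, 0, 0, 0.3], [0, 0, 0, 5, 0, 0, 0.3], [0, 0, 0, 5, 0, 0, 0.3], [0, 0, 0, 5, 0, 0, 0.3]]
  ]
}}

```text
time: 6.6
tool_pos: [0.5276, -0.2096, 0.274]
tool_rot: [-0.209, 0.675, 0.676, 0.208]
contact_force: [0.3, -0.1, -2.2]
gripper_width: 0.555
grasp_force: 62.3
```

```bash
python3 st.py
```

```text
6.6 q [-0.723  0.099  1.575  0.455  1.863 -0.679] p [ 0.5276 -0.2096  0.274 ] 
 [[0.0, 1.0, -0.002], [0.826, 0.001, 0.564], [0.564, -0.002, -0.826]] [ 0.3 -0.1 -2.2] 0.555 62.3
```

Emit:
{"op": "play_rows", "data": {
  "series": [
    [[0, 0, 0, 5, 0, 0, 0.3], [0, 0, 0, 5, 0, 0, 0.3], [0, 0, 0, 5, 0, 0, 0.3], [0, 0, 0, 5, 0, 0, 0.3], [0, 0, 0, 5, 0, 0, 0.3], [0, 0, 0, 5, 0, 0, 0.3], [0, 0, 0, 5, 0, 0, 0.3], [0, 0, 0, 5, 0, 0, 0.3], [0, 0, 0, 5, 0, 0, 0.3], [0, 0, 0, 0, 0, 0, 0.3]]
  ]
}}

```text
time: 7.6
tool_pos: [0.5272, -0.209, 0.2713]
tool_rot: [-0.453, 0.546, 0.543, 0.45]
contact_force: [0.1, 0.2, -2.9]
gripper_width: 0.556
grasp_force: 62.4
```

```bash
python3 st.py; python3 -c "
from h import *
a=grab('scene');b=grab('side')
cv2.imwrite('pics/t.png',np.hstack([cv2.resize(x['frame'],(400,300)) for x in(a,b)]))"
```

```text
7.6 q [-0.846  0.421  1.509  0.985  2.244 -0.648] p [ 0.5272 -0.209   0.2713] 
 [[0.006, 1.0, -0.0], [0.185, -0.001, 0.983], [0.983, -0.006, -0.185]] [ 0.1  0.2 -2.9] 0.556 62.4
```

View pics/t.png

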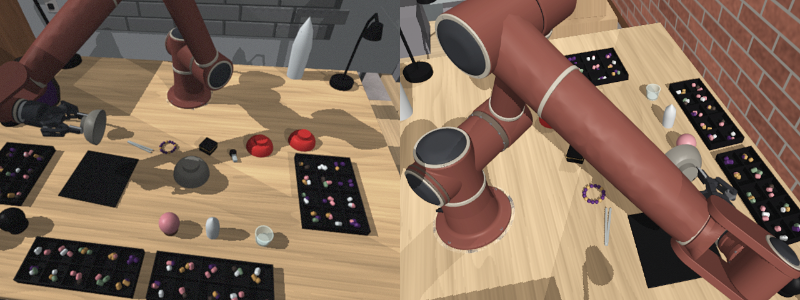

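Tilted 79°: in the scene half the bowl is at (93,125), its mouth facing +y, over the pad at (98,180). Nothing is in the way as it goes down, so I lower it.

Emit:
{"op": "play_rows", "data": {
  "series": [
    [[0, -0.005, -0.02, 0, 0, 0, 0.3], [0, 0, -0.025, 0, 0, 0, 0.3], [0, 0, -0.025, 0, 0, 0, 0.3], [0, 0, -0.025, 0, 0, 0, 0.3], [0, 0, -0.025, 0, 0, 0, 0.3], [0, 0, -0.02, 0, 0, 0, 0.3], [0, 0, 0, 0, 0, 0, 0.3]]
  ]
}}

```text
time: 8.4
tool_pos: [0.5275, -0.2137, 0.134]
tool_rot: [-0.451, 0.545, 0.545, 0.45]
contact_force: [0.5, -0.9, -2.4]
gripper_width: 0.556
grasp_force: 62.4
```

```bash
python3 st.py; python3 -c "
from h import *
a=grab('scene')['frame'];b=grab('side')['frame']
cv2.imwrite('pics/u.png',np.hstack([cv2.resize(a[120:360,0:320],(400,300)),cv2.resize(b,(400,300))]))"
```

```text
8.4 q [-0.85   0.612  1.508  0.87   2.13  -0.844] p [ 0.5275 -0.2137  0.134 ] 
 [[0.001, 1.0, -0.001], [0.189, 0.001, 0.982], [0.982, -0.001, -0.189]] [ 0.5 -0.9 -2.4] 0.556 62.4
```

View pics/u.png

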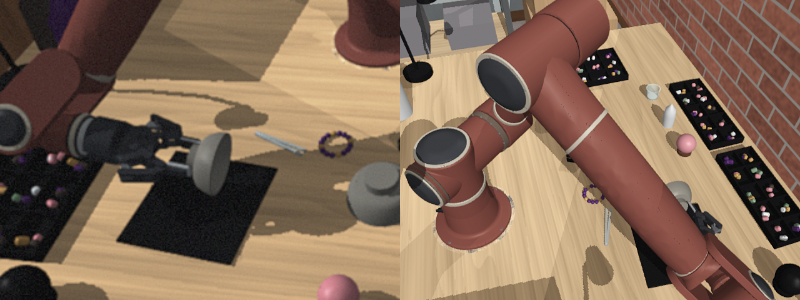

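The bowl is still gripped above the pad, at about (210,160) in the left crop. The wrist housing at (30,110) is clear of the tray. I lower it slowly onto the pad.

Emit:
{"op": "play_rows", "data": {
  "series": [
    [[0, 0, -0.015, 0, 0, 0, 0.3], [0, 0, -0.015, 0, 0, 0, 0.3], [0, 0, -0.015, 0, 0, 0, 0.3], [0, 0, -0.01, 0, 0, 0, 0.3], [0, 0, -0.005, 0, 0, 0, 0.3], [0, 0, 0, 0, 0, 0, 0.3]]
  ]
}}

```text
time: 9.1
tool_pos: [0.5279, -0.2143, 0.0753]
tool_rot: [-0.45, 0.545, 0.546, 0.45]
contact_force: [-0.6, 0.8, -1.5]
gripper_width: 0.558
grasp_force: 62.4
```

Emit:
{"op": "play_rows", "data": {
  "series": [
    [[0, 0, -0.003, 0, 0, 0, 0.3], [0, 0, -0.003, 0, 0, 0, 0.3], [0, 0, 0, 0, 0, 0, 0.3]]
  ]
}}

```text
time: 9.4
tool_pos: [0.5283, -0.2147, 0.0703]
tool_rot: [-0.449, 0.545, 0.546, 0.45]
contact_force: [-0.5, 1.1, -2.6]
gripper_width: 0.55
grasp_force: 62.4
```

```bash
python3 st.py
```

```text
9.4 q [-0.85   0.715  1.486  0.833  2.076 -0.918] p [ 0.5283 -0.2147  0.0703] 
 [[-0.002, 1.0, -0.0], [0.191, 0.0, 0.982], [0.982, 0.002, -0.191]] [-0.5  1.1 -2.6] 0.55 62.4
```

Emit:
{"op": "play_rows", "data": {
  "series": [
    [[0, 0, -0.002, 0, 0, 0, 0.3], [0, 0, -0.002, 0, 0, 0, 0.3], [0, 0, 0, 0, 0, 0, 0.3]]
  ]
}}

```text
time: 9.7
tool_pos: [0.5284, -0.2152, 0.0674]
tool_rot: [-0.449, 0.544, 0.546, 0.451]
contact_force: [-0.0, -1.9, 3.3]
gripper_width: 0.552
grasp_force: 62.7
```

```bash
python3 st.py
```

```text
9.7 q [-0.85   0.721  1.483  0.832  2.074 -0.922] p [ 0.5284 -0.2152  0.0674] 
 [[-0.004, 1.0, 0.0], [0.19, 0.001, 0.982], [0.982, 0.003, -0.19]] [-0.  -1.9  3.3] 0.552 62.7
```

The rim is on the pad: vertical force went from −2.6 to +3.3 N. I release and draw back along the tool axis.

Emit:
{"op": "play_rows", "data": {
  "series": [
    [[0, 0, 0, 0, 0, 0, 1], [0, -0.01, 0.002, 0, 0, 0, 1], [0, -0.03, 0.007, 0, 0, 0, 1], [0, -0.04, 0.01, 0, 0, 0, 1], [0, -0.04, 0.01, 0, 0, 0, 1], [0, -0.03, 0.01, 0, 0, 0, 1], [0, 0, 0.01, 0, 0, 0, 1], [0, 0, 0.01, 0, 0, 0, 1]]
  ]
}}

```text
time: 10.5
tool_pos: [0.528, -0.3655, 0.1255]
tool_rot: [-0.449, 0.545, 0.546, 0.45]
contact_force: [0.3, 0.9, -0.5]
gripper_width: 1.0
grasp_force: 0.0
```

```bash
python3 st.py; python3 -c "
from h import *
a=grab('scene')['frame'];b=grab('side')['frame']
cv2.imwrite('pics/v.png',np.hstack([cv2.resize(a[120:360,0:320],(400,300)),cv2.resize(b,(400,300))]))"
```

```text
10.5 q [-0.971  0.832  1.179  0.82   2.28  -0.833] p [ 0.528  -0.3655  0.1255] 
 [[-0.002, 1.0, 0.001], [0.191, -0.001, 0.982], [0.982, 0.002, -0.191]] [ 0.3  0.9 -0.5] 1.0 0.0
```

View pics/v.png

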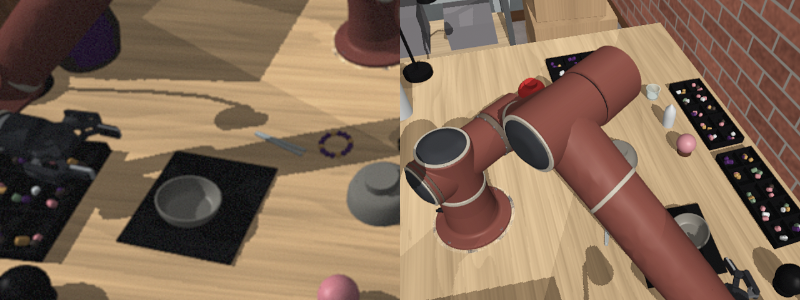

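The bowl stands mouth-up on the pad; its rim is centred at about (188,201) in the crop, which is (150,281) in the full scene view. I back off and check that it sits still and is well placed.

Emit:
{"op": "play_rows", "data": {
  "series": [
    [[0, 0, 0.03, 0, 0, 0, 1], [0, 0, 0.03, 0, 0, 0, 1], [0, 0, 0.02, 0, 0, 0, 1], [0, 0, 0, 0, 0, 0, 1], [0, 0, 0, 0, 0, 0, 1], [0, 0, 0, 0, 0, 0, 1], [0, 0, 0, 0, 0, 0, 1], [0, 0, 0, 0, 0, 0, 1], [0, 0, 0, 0, 0, 0, 1], [0, 0, 0, 0, 0, 0, 1]]
  ]
}}

```text
time: 11.6
tool_pos: [0.5282, -0.3647, 0.205]
tool_rot: [-0.449, 0.545, 0.546, 0.45]
contact_force: [-0.2, 1.0, -0.4]
gripper_width: 1.006
grasp_force: 0.0
```

```bash
python3 - <<'E'
from m import *
o=L('scene')
for i in(0,1):
    d=o if i==0 else grab('scene')
    f=d['frame'][230:345,90:240]; g=cv2.cvtColor(f,cv2.COLOR_BGR2GRAY);s=cv2.cvtColor(f,cv2.COLOR_BGR2HSV)[...,1]
    m=cv2.morphologyEx(((g>50)&(s<70)).astype(np.uint8),cv2.MORPH_OPEN,np.ones((3,3)))
    c=max(cv2.findContours(m,0,2)[0],key=cv2.contourArea)[:,0]+[90,230]
    l,r=c[c[:,0].argmin()],c[c[:,0].argmax()]
    P,Q=ray(d,l,.054),ray(d,r,.054)
    print(c.min(0),c.max(0),l,r,((P+Q)/2).round(3),np.linalg.norm(P-Q).round(3))
n=greymask(d);_,lab,st,_=cv2.connectedComponentsWithStats(n);print('large',st[lab[280,306]])
cv2.imwrite('pics/z.png',cv2.resize(d['frame'][200:380,60:360],(800,480)))
E
```

```text
[123 260] [176 299] [123 277] [176 282] [ 0.557 -0.248  0.054] 0.122
[118 263] [170 304] [118 286] [170 280] [ 0.567 -0.256  0.054] 0.111
large [ 278  249   57   52 2349]
```

View pics/z.png

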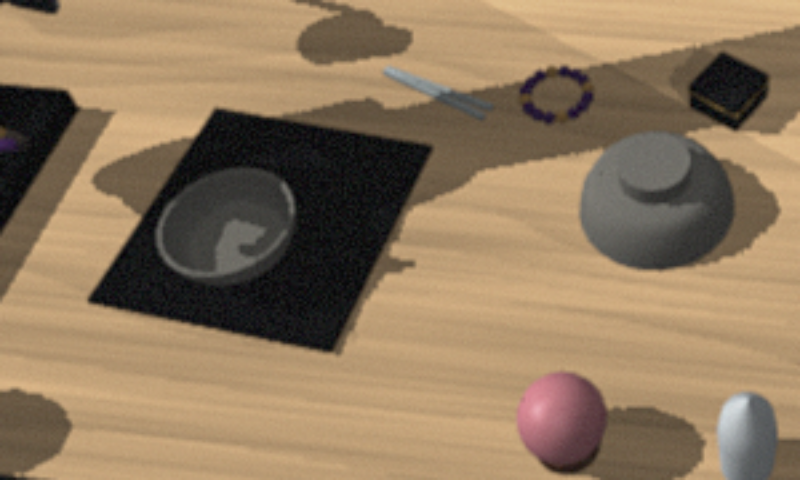

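The bowl has moved since the last frame and is tilted, with its rim at about (226,227) in the crop. It is still wobbling on its foot, so I wait. The large bowl has not moved.

Emit:
{"op": "play_rows", "data": {
  "series": [
    [[0, 0, 0, 0, 0, 0, 1], [0, 0, 0, 0, 0, 0, 1], [0, 0, 0, 0, 0, 0, 1], [0, 0, 0, 0, 0, 0, 1], [0, 0, 0, 0, 0, 0, 1], [0, 0, 0, 0, 0, 0, 1], [0, 0, 0, 0, 0, 0, 1], [0, 0, 0, 0, 0, 0, 1], [0, 0, 0, 0, 0, 0, 1], [0, 0, 0, 0, 0, 0, 1]]
  ]
}}

```text
time: 12.65
tool_pos: [0.5283, -0.3647, 0.2053]
tool_rot: [-0.449, 0.545, 0.546, 0.45]
contact_force: [-0.2, -0.6, 0.3]
gripper_width: 1.003
grasp_force: 0.0
```

Emit:
{"op": "play_rows", "data": {
  "series": [
    [[0, 0, 0, 0, 0, 0, 1], [0, 0, 0, 0, 0, 0, 1], [0, 0, 0, 0, 0, 0, 1], [0, 0, 0, 0, 0, 0, 1], [0, 0, 0, 0, 0, 0, 1], [0, 0, 0, 0, 0, 0, 1], [0, 0, 0, 0, 0, 0, 1], [0, 0, 0, 0, 0, 0, 1], [0, 0, 0, 0, 0, 0, 1], [0, 0, 0, 0, 0, 0, 1]]
  ]
}}

```text
time: 13.65
tool_pos: [0.5283, -0.3647, 0.2053]
tool_rot: [-0.449, 0.545, 0.546, 0.45]
contact_force: [-0.1, -0.4, 0.5]
gripper_width: 1.0
grasp_force: 0.0
```

```bash
cat > c.py <<'E'
from m import *
for i in range(8):
    d=grab('scene')
    f=d['frame'][230:345,90:240]; g=cv2.cvtColor(f,cv2.COLOR_BGR2GRAY);s=cv2.cvtColor(f,cv2.COLOR_BGR2HSV)[...,1]
    m=cv2.morphologyEx(((g>50)&(s<70)).astype(np.uint8),cv2.MORPH_OPEN,np.ones((3,3)))
    c=max(cv2.findContours(m,0,2)[0],key=cv2.contourArea)[:,0]+[90,230]
    e=cv2.fitEllipse(c);X=ray(d,e[0],.05)
    print(c.min(0),c.max(0),np.round(e[0],1),np.round(e[1],1),round(e[2]),X.round(3)) if i in(0,3,7) else 0
cv2.imwrite('pics/y.png',cv2.resize(d['frame'][200:380,60:360],(800,480)))
E
python3 c.py
```

```text
[118 263] [170 304] [144.3 285.2] [34.8 50.6] 66 [ 0.57  -0.256  0.05 ]
[118 264] [170 304] [144.9 285.9] [31.9 55.2] 68 [ 0.572 -0.254  0.05 ]
[118 263] [170 304] [144.9 285.8] [32.4 51.2] 63 [ 0.571 -0.254  0.05 ]
```

View pics/y.png

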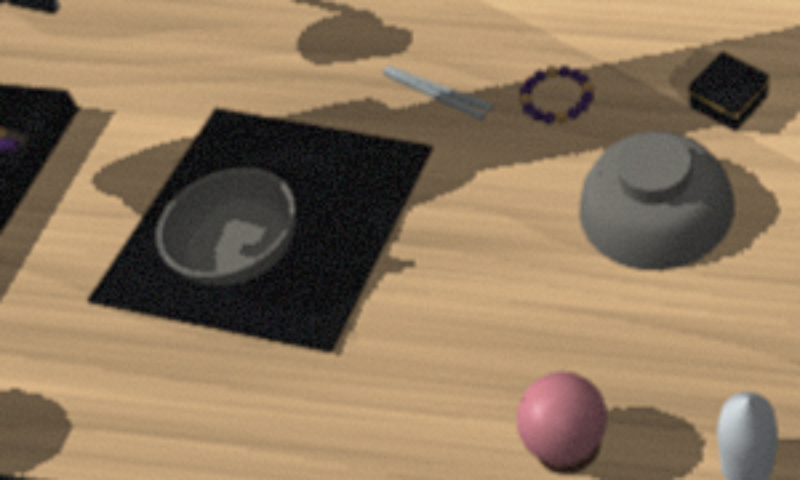

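The picture is unchanged, so the bowl is at rest with its rim at about (226,227) in the crop. I compare the rim's outline with that of a level 110 mm circle at 56 mm height.

```bash
python3 - <<'E'
from m import *
a=L('scene');th=np.linspace(0,6.28,60)
cx,cy=.558,-.267
for nm,X in(('level',[[cx+.055*np.cos(t),cy+.055*np.sin(t),.056] for t in th]),('bench-ref',[[.556+.055*np.cos(t),-.262+.055*np.sin(t),.0] for t in th])):
    p=np.array([proj(a,x) for x in X],np.float32);e=cv2.fitEllipse(p);print(nm,p.min(0),p.max(0),np.round(e[0],1),np.round(e[1],1),round(e[2]))
g=cv2.cvtColor(a['frame'],cv2.COLOR_BGR2GRAY)
# observed mask outline, lower threshold, whole bowl
f=a['frame'][240:330,95:225]
m=cv2.GaussianBlur(g,(3,3),0)[240:330,95:225]>38
m=cv2.morphologyEx(m.astype(np.uint8),cv2.MORPH_OPEN,np.ones((3,3)))
n,lab,st,_=cv2.connectedComponentsWithStats(m);k=lab[286-240,148-95];print(st[k]+[95,240,0,0,0])
# bright lip pixels by outermost top edge per column
mm=lab==k
for x in range(120,172,6):
    ys=np.nonzero(mm[:,x-95])[0]
    if len(ys):print(x,ys.min()+240,ys.max()+240)
E
```

```text
level [114.66455 259.27795] [166.35423 299.63916] [140.5 279.4] [37.1 54.1] 66
bench-ref [126.2312 273.7015] [175.58614 313.36536] [150.9 293.5] [36.6 51.7] 65
[ 118  263   53   44 1807]
120 280 296
126 273 302
132 269 304
138 265 305
144 264 306
150 263 305
156 263 302
162 265 298
168 270 289
```

```bash
python3 - <<'E'
from m import *
a=L('scene');X=ray(a,(144.2,283.1),.056);p=X[:2]-[.527,-.249]
u=np.array([.644-.434,-.152+.136]);u/=np.linalg.norm(u)
print(X.round(3),'pad frame',(p@u).round(3),(p@[-u[1],u[0]]).round(3))
manip.job_done(); print(manip.state()['time'])
E
```

```text
[ 0.569 -0.255  0.056] pad frame 0.042 -0.003
the job is handed in; nothing more can be done
the job is handed in; nothing more can be done
```

The smaller bowl stands mouth-up and still on its foot on the black pad, about 42 mm and 3 mm off the pad's centre lines; the larger bowl was not moved, and the job was handed in at about 14 s.

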